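# Switch on the long bench lamp of the leather stamping stall

## Task

Two black bench lamps stand on the stamping table, one with a long rectangular head and one with a round head, each with a push-up switch bar hidden under the front lip of its head, on the robot's side. Switch on the lamp with the rectangular head by reaching under its lip and pushing its bar fully up from below, so that it stays up. Leave the round-headed lamp switched off.

Things in the scene. Friction and masses are not known exactly. Their poses are not given: they have to be found in the camera images.
- long_lamp: Lamp fixed to the table; head a black slab 130 (x) by 220 (y) by 8 mm, underside 170 mm up. Origin on the table straight under the switch bar's centre; x axis level from the lamp's front (robot side) inward, within 12 deg of world x; z up. The front lip overhangs the bar's centre by 12 mm. Column 20 mm thick 98 mm behind the bar; base plate 120 mm square, 12 mm thick, 2 to 122 mm behind it.
- long_lamp_switch (a joint): That lamp's bar: level 12 mm rod, 60 mm long along y, on two thin stems under the head. Value: rise in m, 0 = down (off; bar's centre 144 mm above the table, 26 under the head), 0.010 = up at its stop (on). Slides straight up, 3 N friction, no spring, stays where left. Closed fingers tilted 45 deg forward (30 to 50) pass under it from in front, then rise; things in front are under 50 mm high.
- round_lamp: The other lamp, fixed to the table, its head a flat black disc 150 mm across and 8 mm thick; origin, axes, heights, bar, lip overhang (12 mm at the middle), column and base as on the first lamp. The lamps stand left and right on the table, either way round, origins at least 340 mm apart.
- round_lamp_switch (a joint): Rise of the round-headed lamp's bar in m: 0 = fully down (off), 0.010 = fully up (on); works as on the other lamp.
Mind the look-alikes: they are no part of the job. Leave any brown or turquoise look-alike of the round_lamp alone.

How it is judged:
By the outcome, as a careful person would: the job done as asked, in the order asked, and still so for the second after the job is handed in, with the robot touching nothing.
It also fails if it takes over 32 s, if anything falls off the work surface, if the arm or the gripper's body presses on something with over 40 N, if the wrist force passes 120 N, or if a joint passes its speed limit or range.

## Robot

A 6-joint arm with a two-finger parallel gripper is mounted at the origin on the work surface. World frame = base frame: x ahead of the robot, y to its left, z up, the work surface at z = 0. Lengths are in m, angles in rad, forces in N, time in s.
With the tool pointing down it reaches from about 0.3 to 0.775 m from the base axis. Payload 14.6 kg.
Tool frame: the origin (TCP) lies at the very end of the fingers, on their centre line; the grasp point (between the pads) lies 19 mm behind it (ctrl.grasp_offset is the distance from the TCP to the grasp point, in m); z points along the fingers, y is the line along which they close (so a half turn about z gives the same grasp; the last joint's range is limited). The gripper opens to 94 mm and grips with 3 to 60 N. Pads are 16 mm wide; open, the fingers measure 119 mm over their backs; the gripper's body (75 mm by 177 mm) begins 78 mm behind the grasp point.
Start: joints at [-1.17, 0.3, 1.521, -0, 1.321, -0.067], TCP at [0.248, -0.491, 0.205] pointing down, gripper open.
Joint ranges: [-3.03, 3.03], [-0.79, 2.21], [0.23, 2.52], [-1.04, 4.18], [0, 3.07], [-2.55, 2.55]. Speed limits (rad/s): [2.22, 2.22, 2.57, 3.14, 3.14, 3.14].

## Interface

Orientations are given as [roll, pitch, yaw] about the fixed x, y, z axes, in that order (R = Rz(yaw) Ry(pitch) Rx(roll)).
In Python, from station import ctrl gives the robot as it stands.
- The arm moves only by the tool step_arm, never from a script. Its argument "plan" is a list that holds one entry, the list of rows, each a list of 6 numbers: the shift along the tool's x, y, z in units of 30 mm (1.0 is 30 mm), then the turn, a rotation vector about the tool's x, y, z in units of 6 degrees (1.0 is 6 degrees). In form: [[[dx, dy, dz, wx, wy, wz], ...]]. A call has 1 to 8 rows; each row is the pose to reach, as a shift and turn from the pose commanded when the call began, along the tool's axes at that moment; what a row does not reach only later rows make up. A row lasts 1/12 s, in which the tool goes at most 41.7 mm and 7.16 degrees, less where a joint would pass 70% of its speed; a pose out of reach is approached as far as the arm can. A call with a gripper value outside its range is refused whole. "grip" is the opening, from 0 (shut) to 1 (fully open), set as the call begins (left out, the last holds). The fingers move at their own pace and stop on an object; "squeeze" is the grip in N (left out, the last holds). Time passes only in rows, so rows that repeat a pose let the fingers close. It gives the time, the measured TCP pose, the force, the opening and the grip force at its end, in the units of the state.
- ctrl.get_obs(): the state, without advancing time (a new reading comes with each control period).
- ctrl.camera(name): name is "scene" or "top" or "wrist"; returns the picture (384x512x3 uint8, red, green, blue); there is no depth.
- ctrl.camera_model(name): a dict with "intrinsics" (3x3 intrinsics, pixels), "R" (3x3) and "t" (3): a world point X has camera coordinates R X + t; the wrist camera has in their place "tool_from_camera" (4x4, takes a point from camera to tool coordinates, whose origin is the TCP and whose axes are the flange's). Camera axes: x right, y down, z forward; pixel columns grow to the right and rows downward; lengths in m; the calibration is good to about 2 mm. The wrist camera is an equidistant fisheye: a pixel r from the principal point sees the ray r / f radians off the axis. A picture is of the moment at which its call begins: read the wrist's pose just before it. camera_model takes no time and is no camera call.
- ctrl.hand_in(): hands the job in; it is judged then, once.
Trained networks look in the newest picture that a camera, given by its name, has taken for a name from the list of things; names that differ only in an ending like _2 or _b are one class to them, and where a whole thing is asked for, a point or a joint stands for the part that bears it (a point fixed in the world has none). Each returns a list of dicts, best first, with "confidence" (0 to 1); they miss things now and then, are a little off and sometimes report something else, mostly with a low value. They report only what shows in the picture. A call takes as long as a camera call. They do not tell look-alikes from the thing itself.
- ctrl.masks_of(query, camera): "pixels" (384x512 bool, what is visible of it) and "at" ([column, row] in pixels, amid what is visible of it).
- ctrl.place_of(query, camera): "at" ([column, row] in pixels: a listed point, or the origin of a listed thing).
The state is a dict: "time_s": time; "qpos": joint angles; "joint_vel": joint speeds; "tau": joint torques, N m; "ee_pos": TCP position; "eef_rot": TCP orientation; "force": force on the tool from outside, world axes, zero at the start; "moment": the same for the moment, N m; "grip_width": finger opening in m; "grip_force": force on a finger pad.
Only numpy, scipy, OpenCV 4.12 (cv2) and the standard library are available. Lean on these libraries where they do the work, as an engineer would, in place of code of your own. Each camera call takes 0.05 s, during which the arm holds its last target. There are 200 camera calls.

## Working session

There is one attempt and no reset: what is moved stays moved. The work goes in short steps, Python scripts to look and compute and a tool call to move; the robot and the scene stay as the last step left them, time stands still between calls to the robot, and variables do not carry over. Pictures are saved under pics/ and viewed, at most 10 in all, crops included, and the job is handed in when it is done.

Besides the shell and the picture viewer there is one more tool, called after ">>>" as a command line: name --argument value ..., lists and objects as JSON in quotes. step_arm: Moves the arm, as the interface text tells. Its arguments: {"type":"object","properties":{"plan":{"type":"array","items":{"type":"array","items":{"type":"array","items":{"type":"number"}}}},"grip":{"type":"number"},"squeeze":{"type":"number"}},"required":["plan"]}

```bash
mkdir -p pics; cat > h.py <<'E'
from station import ctrl
import numpy as np, cv2
from scipy.spatial.transform import Rotation as Ro
def ray(cam,px):
    m=ctrl.camera_model(cam);K=np.array(m["intrinsics"]);R=np.array(m["R"]);t=np.array(m["t"])
    d=R.T@np.linalg.solve(K,[px[0],px[1],1]);return -R.T@t,d
def atz(cam,px,z):
    o,d=ray(cam,px);return o+d*(z-o[2])/d[2]
def proj(cam,X):
    m=ctrl.camera_model(cam);c=np.array(m["R"])@X+np.array(m["t"]);p=np.array(m["intrinsics"])@c;return p[:2]/p[2]
E
python3 - <<'E'
from h import *
for c in("scene","top"):
    im=ctrl.camera(c);cv2.imwrite(f"pics/{c}.png",im[:,:,::-1])
    print(c,ray(c,(256,192)))
    for q in("long_lamp","long_lamp_switch","round_lamp","round_lamp_switch"):
        for r in ctrl.place_of(q,c)[:3]: print(q,"place",r["confidence"],r["at"],atz(c,r["at"],0 if "sw" not in q else .144).round(3))
        for r in ctrl.masks_of(q,c)[:3]: print(q,"mask",r["confidence"],r["at"],r["pixels"].sum())
o=ctrl.get_obs();print(o["time_s"],o["ee_pos"],o["eef_rot"])
E
```

```text
scene (array([0.56208204, 0.77872756, 0.95811141]), array([-0.16418114, -0.6054932 , -0.77899249]))
long_lamp place 0.94 [176.8, 150.6] [ 0.588 -0.202 -0.   ]
long_lamp mask 0.72 [155.5, 124.2] 2927Traceback (most recent call last):
  File "<stdin>", line 6, in <module>
ValueError: it knows: long_lamp, round_lamp
```

View pics/scene.png

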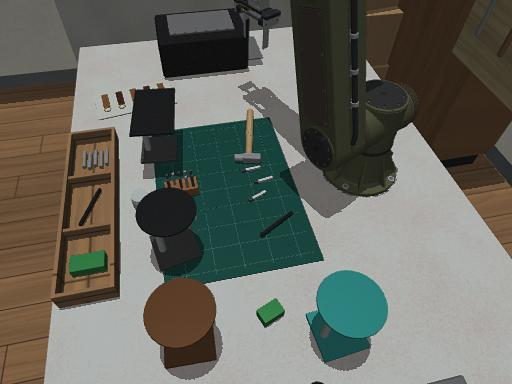

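The scene picture shows a black rectangular head at (153,110), a black round head at (167,212), and brown (180,310) and turquoise (351,303) round look-alikes. The target is the one at (153,110).

```bash
python3 - <<'E'
from h import *
for c in("scene","top"):
    im=ctrl.camera(c);cv2.imwrite(f"pics/{c}.png",im[:,:,::-1])
    for q in("long_lamp","round_lamp"):
        for r in ctrl.place_of(q,c)[:3]: print(c,q,"place",r["confidence"],r["at"],atz(c,r["at"],0).round(3))
    # head outline from dark pixels in the lamp mask
    for r in ctrl.masks_of("long_lamp",c)[:2]:
        m=r["pixels"];print(r["confidence"],r["at"],m.sum())
        g=im.max(2);print(np.percentile(g[m],[5,25,50,75,95]))
        x,y=np.where(m)[1],np.where(m)[0];x0,x1,y0,y1=x.min()-15,x.max()+15,y.min()-15,y.max()+15;x0=max(x0,0);y0=max(y0,0)
        cr=im[y0:y1,x0:x1,::-1];print("crop",x0,y0,cr.shape)
        cr=np.clip(cr.astype(float)*1.6,0,255).astype(np.uint8)
        cv2.imwrite(f"pics/crop_{c}.png",cv2.resize(cr,None,fx=5,fy=5,interpolation=cv2.INTER_NEAREST)) if r["confidence"]>.5 else 0
o=ctrl.get_obs();print(o["time_s"],o["ee_pos"],o["eef_rot"])
E
```

```text
scene long_lamp place 0.66 [179.0, 149.5] [ 0.58  -0.206  0.   ]
scene round_lamp place 0.91 [195.9, 236.4] [ 0.568  0.159 -0.   ]
scene round_lamp place 0.9 [359.7, 324.2] [0.202 0.5   0.   ]
scene round_lamp place 0.65 [211.6, 334.7] [0.568 0.447 0.   ]
0.84 [155.3, 122.7] 2914
[26. 28. 30. 36. 60.]
crop 115 72 (106, 76, 3)
0.75 [170.2, 223.0] 3808
[27.  29.  31.  36.  51.3]
crop 121 171 (115, 95, 3)
top long_lamp place 0.94 [365.9, 136.6] [ 0.585 -0.221  0.   ]
top round_lamp place 0.93 [238.4, 143.8] [0.566 0.171 0.   ]
top round_lamp place 0.9 [127.1, 264.2] [0.2   0.508 0.   ]
top round_lamp place 0.71 [150.4, 148.1] [0.555 0.444 0.   ]
0.96 [375.8, 107.5] 4190
[22. 25. 27. 29. 33.]
crop 320 63 (88, 113, 3)
0.55 [ 0.2479878  -0.49089255  0.20540964] [-3.14150829e+00  6.46020155e-06  4.67799551e-01]
```

View pics/top.png

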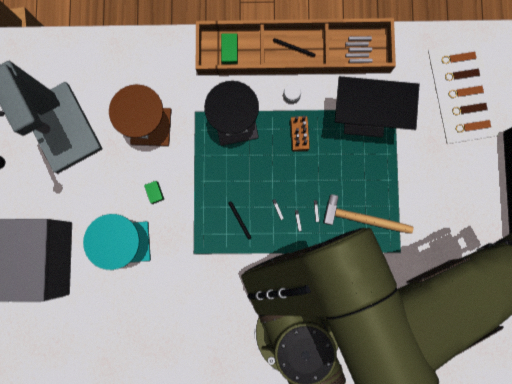

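View pics/crop_scene.png

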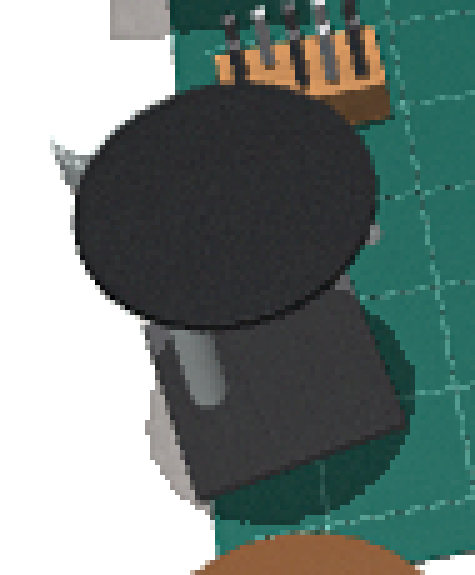

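View pics/crop_top.png

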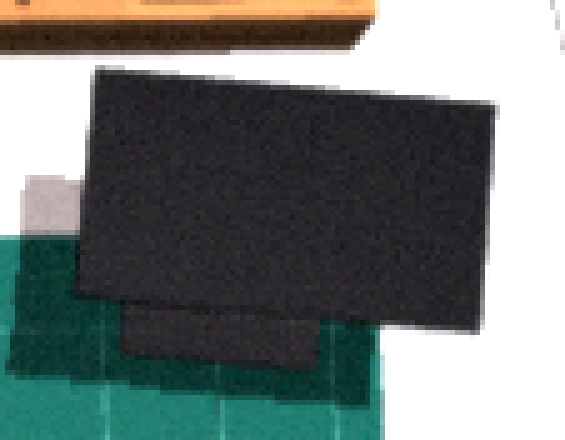

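Top shows the rectangular head with corners near (335,123), (416,129), (419,84), (339,76), and the round black head at (232,105). Candidates in top: rectangular black (376,104), round black (232,105), brown (136,111), turquoise (111,241). I choose (376,104), the only rectangular one, and the crop confirms it. I'll now triangulate it.

```bash
python3 - <<'E'
from h import *
from scipy.optimize import least_squares
T=np.array([[335.4,122.6],[416,129.4],[419.4,84],[339.4,76.4]])  # FL, FR, BR, BL
W=np.array([atz("top",p,.178) for p in T]);print(W.round(3))
print([np.linalg.norm(W[i]-W[i-1]).round(3) for i in range(4)])
ps=np.array([proj("scene",w) for w in W]);print("pred scene",ps.round(1))
im=cv2.imread("pics/scene.png");g=cv2.cvtColor(im,cv2.COLOR_BGR2GRAY)
cr=np.clip(im[75:165,110:200].astype(float)*1.8,0,255).astype(np.uint8);cr=cv2.resize(cr,None,fx=6,fy=6,interpolation=cv2.INTER_NEAREST)
for p in ps: cv2.circle(cr,tuple(int(v) for v in ((p-[110,75]+.5)*6)),3,(0,0,255),-1)
cv2.imwrite("pics/c2.png",cr)
# pose from corners
loc=np.array([[-.012,.11],[-.012,-.11],[.118,-.11],[.118,.11]])
f=lambda v:np.concatenate([proj("top",[v[0]+np.cos(v[2])*a-np.sin(v[2])*b,v[1]+np.sin(v[2])*a+np.cos(v[2])*b,.178]) for a,b in loc])-T.ravel()
s=least_squares(f,[.58,-.2,0]);print(s.x,s.fun.round(1))
s2=least_squares(lambda v:np.concatenate([proj("top",[v[0]+np.cos(v[2])*a-np.sin(v[2])*b,v[1]+np.sin(v[2])*a+np.cos(v[2])*b,v[3]]) for a,b in loc])-T.ravel(),[.58,-.2,0,.178]);print(s2.x)
E
```

```text
[[ 0.583 -0.102  0.178]
 [ 0.562 -0.318  0.178]
 [ 0.688 -0.332  0.178]
 [ 0.712 -0.116  0.178]]
[np.float64(0.13), np.float64(0.217), np.float64(0.127), np.float64(0.218)]
pred scene [[173.9 131.2]
 [174.1  86.9]
 [135.1  88.9]
 [129.2 134. ]]
[ 0.58373167 -0.21153303 -0.10485052] [-0.4 -0.1  0.6  0.7  0.3 -0.5 -0.5 -0.2]
[ 0.5883705  -0.21520071 -0.10494069  0.16256146]
```

View pics/c2.png

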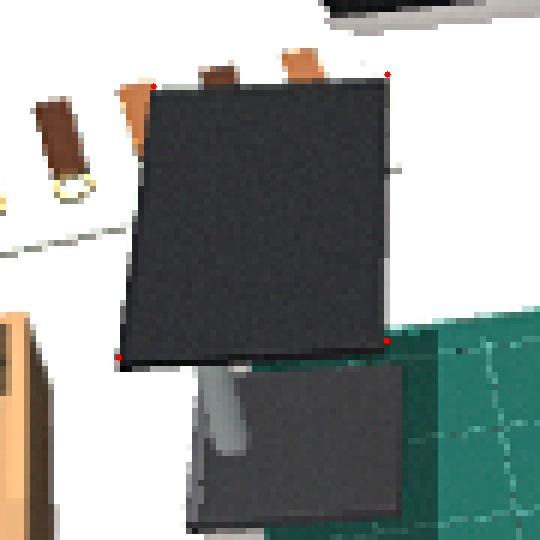

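The z=0.178 corners fit the scene view to about 1 px and give sizes of 0.217 x 0.128 m, so the bar is at about (0.583, -0.210), yaw -6°. Next are the moves to the pre-pose, with the fingers shut, tilted 45° and 100 mm in front.

```bash
cat >> h.py <<'E'
O=np.array([.583,-.210,0]);YAW=-.105
RT=Ro.from_euler("xyz",[np.pi,-np.pi/4,YAW])
def L(x,y,z): return O+Ro.from_euler("z",YAW).apply([x,y,z])
def mv(goal,Rg=RT,p=None,r=None):
    o=ctrl.get_obs();p=o["ee_pos"] if p is None else p;R=Ro.from_euler("xyz",o["eef_rot"] if r is None else r)
    return np.r_[R.inv().apply(goal-p)/.03,np.degrees((R.inv()*Rg).as_rotvec())/6].round(2)
E
python3 - <<'E'
from h import *
print(mv(L(-.10,0,.17)))
for d,z in((-.10,.108),(.006,.108)): print(mv(L(d,0,z),p=L(-.10,0,.17),r=RT.as_euler("xyz")), L(d,0,z))
E
```

```text
[11.39 -5.13  1.18 -2.15  7.29  5.18]
[-1.46 -0.    1.46 -0.    0.   -0.  ] [ 0.48355074 -0.19951928  0.108     ]
[ 1.04 -0.    3.96 -0.    0.   -0.  ] [ 0.58896696 -0.21062884  0.108     ]
```

>>> step_arm --plan '[[[5.5,-2.5,0.6,-1,3.6,2.6],[5.5,-2.5,0.6,-1,3.6,2.6],[5.5,-2.5,0.6,-1,3.6,2.6],[11.4,-5.1,1.2,-2.15,7.3,5.2],[11.4,-5.1,1.2,-2.15,7.3,5.2],[11.4,-5.1,1.2,-2.15,7.3,5.2],[11.4,-5.1,1.2,-2.15,7.3,5.2],[11.4,-5.1,1.2,-2.15,7.3,5.2]]]' --grip 0

```text
time_s: 1.22
ee_pos: [0.4566, -0.2324, 0.1732]
eef_rot: [-3.138, -0.79, -0.116]
force: [2.9, -1.3, 0.6]
grip_width: 0.0437
grip_force: 0.0
```

```bash
python3 - <<'E'
from h import *
o=ctrl.get_obs();print(o["time_s"],o["ee_pos"],o["eef_rot"],o["qpos"],o["grip_width"],mv(L(-.10,0,.17)))
E
```

```text
1.2167 [ 0.45661574 -0.23237596  0.17323077] [-3.13797781 -0.78957869 -0.11591913] [-0.77964202 -0.03068494  2.18704224  1.00605293  0.54826529  0.13437751] 0.04374382376400888 [ 0.46 -1.19  0.62  0.04 -0.04 -0.07]
```

>>> step_arm --plan '[[[0,0,0,0,0,0],[0,0,0,0,0,0],[0,0,0,0,0,0],[0,0,0,0,0,0]]]'

```text
time_s: 1.55
ee_pos: [0.4571, -0.2346, 0.1741]
eef_rot: [3.141, -0.787, -0.107]
force: [-0.6, -0.5, 0.6]
grip_width: 0.0174
grip_force: 0.0
```

```bash
python3 - <<'E'
from h import *
o=ctrl.get_obs();print(o["time_s"],o["qpos"],o["grip_width"],o["force"],mv(L(-.10,0,.17)),mv(L(-.10,0,.108)))
E
```

```text
1.55 [-0.78370053 -0.02736281  2.17977551  0.99649341  0.55580445  0.13506135] 0.01736248044182939 [-0.57079734 -0.51968808  0.57810423] [ 0.44 -1.26  0.63  0.02 -0.01 -0.01] [-1.03 -1.26  2.09  0.02 -0.01 -0.01]
```

>>> step_arm --plan '[[[-0.5,-1.26,1,0,0,0],[-1.03,-1.26,2.1,0,0,0],[-1.03,-1.26,2.1,0,0,0],[-1.03,-1.26,2.1,0,0,0],[-1.03,-1.26,2.1,0,0,0],[-1.03,-1.26,2.1,0,0,0]]]'

```text
time_s: 2.05
ee_pos: [0.4839, -0.1993, 0.1083]
eef_rot: [-3.142, -0.788, -0.108]
force: [-0.3, 0.7, 0.0]
grip_width: 0.0008
grip_force: 0.0
```

```bash
python3 - <<'E'
from h import *
o=ctrl.get_obs();print(o["time_s"],o["qpos"],o["grip_width"],o["force"],mv(L(-.10,0,.108)),mv(L(.006,0,.108)))
im=ctrl.camera("wrist");cv2.imwrite("pics/w.png",im[:,:,::-1])
E
```

```text
2.05 [-0.65412417  0.12098814  2.22730668  1.36231125  0.38596403 -0.1807603 ] 0.0007514855250628327 [-0.26119035  0.70286431  0.01154581] [-0.02  0.01 -0.    0.02 -0.02 -0.02] [ 2.48 -0.    2.5   0.02 -0.02 -0.02]
```

View pics/w.png

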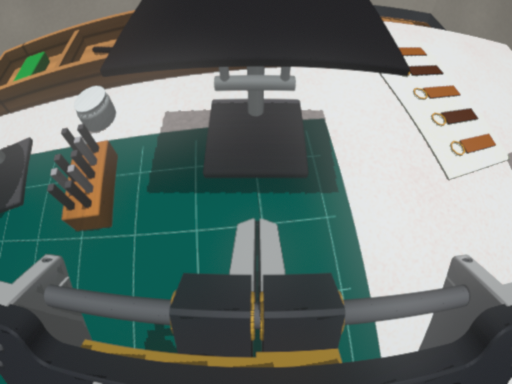

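The wrist view shows the target's bar from (215,83) to (295,83) under the rectangular lip, centred over the shut fingers (258,222). I'll check it against the calibration.

```bash
python3 - <<'E'
from h import *
o=ctrl.get_obs();m=ctrl.camera_model("wrist");K=np.array(m["intrinsics"]);T=np.array(m["tool_from_camera"])
R=Ro.from_euler("xyz",o["eef_rot"]).as_matrix()
for p,z in(((215,83),.144),((255,83),.144),((295,83),.144),((104,70),.17),((408,71),.17)):
    v=(np.array(p)-K[:2,2])/[K[0,0],K[1,1]];a=np.linalg.norm(v);d=np.r_[v/a*np.sin(a),np.cos(a)]
    d=R@T[:3,:3]@d;c=o["ee_pos"]+R@T[:3,3];X=c+d*(z-c[2])/d[2]
    print(p,X.round(4),Ro.from_euler("z",-YAW).apply(X-O).round(4),"cam",c.round(3))
E
```

```text
(215, 83) [ 0.5898 -0.1786  0.144 ] [0.0035 0.032  0.144 ] cam [ 0.417 -0.192  0.293]
(255, 83) [ 0.5858 -0.2084  0.144 ] [0.0026 0.0019 0.144 ] cam [ 0.417 -0.192  0.293]
(295, 83) [ 0.5832 -0.2383  0.144 ] [ 0.0032 -0.0281  0.144 ] cam [ 0.417 -0.192  0.293]
(104, 70) [ 0.5935 -0.0973  0.17  ] [-0.0014  0.1132  0.17  ] cam [ 0.417 -0.192  0.293]
(408, 71) [ 0.5681 -0.3191  0.17  ] [-0.0034 -0.11    0.17  ] cam [ 0.417 -0.192  0.293]
```

The bar measures 60 mm long, within about 3 mm of the estimate. I'll go in under it.

>>> step_arm --plan '[[[0.6,0,0.6,0,0,0],[1.2,0,1.2,0,0,0],[1.8,0,1.8,0,0,0],[2.2,0,2.2,0,0,0],[2.55,0,2.55,0,0,0],[2.55,0,2.55,0,0,0],[2.55,0,2.55,0,0,0]]]'

```text
time_s: 2.68
ee_pos: [0.5913, -0.21, 0.1081]
eef_rot: [-3.141, -0.787, -0.107]
force: [0.4, -0.2, -0.9]
grip_width: 0.0005
grip_force: 0.0
```

```bash
python3 - <<'E'
from h import *
o=ctrl.get_obs();print(o["time_s"],o["qpos"],o["force"],mv(L(.008,0,.108)),mv(L(.008,0,.128)))
im=ctrl.camera("wrist");cv2.imwrite("pics/w2.png",im[:,:,::-1])
E
```

```text
2.6833 [-0.52479833  0.31594051  1.97336882  1.22114142  0.31137296  0.06217524] [ 0.37976873 -0.15552214 -0.93567727] [-0.01  0.03 -0.    0.01 -0.02 -0.01] [ 0.46  0.03 -0.48  0.01 -0.02 -0.01]
```

View pics/w2.png

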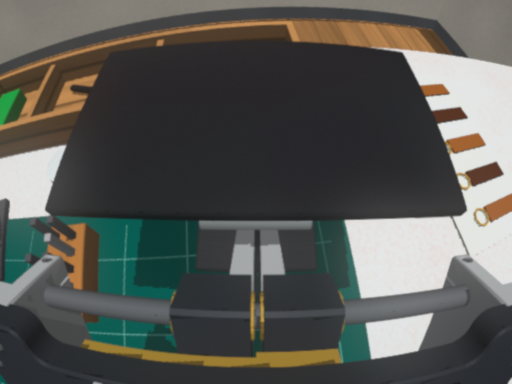

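The fingers pass below the bar (255,224) with no force. I'll rise slowly.

>>> step_arm --plan '[[[0.05,0,-0.05,0,0,0],[0.1,0,-0.1,0,0,0],[0.15,0,-0.15,0,0,0],[0.2,0,-0.2,0,0,0],[0.24,0,-0.24,0,0,0],[0.28,0,-0.28,0,0,0],[0.28,0,-0.28,0,0,0]]]'

```text
time_s: 3.32
ee_pos: [0.5912, -0.2096, 0.1192]
eef_rot: [-3.141, -0.786, -0.107]
force: [-2.5, -0.3, -0.2]
grip_width: 0.0006
grip_force: 0.8
```

>>> step_arm --plan '[[[0.05,0,-0.05,0,0,0],[0.1,0,-0.1,0,0,0],[0.1,0,-0.1,0,0,0]]]'

```text
time_s: 3.57
ee_pos: [0.5911, -0.2095, 0.1233]
eef_rot: [-3.14, -0.786, -0.107]
force: [-5.5, 0.5, -0.4]
grip_width: 0.0003
grip_force: 2.0
```

>>> step_arm --plan '[[[0.04,0,-0.04,0,0,0],[0.08,0,-0.08,0,0,0],[0.08,0,-0.08,0,0,0]]]'

```text
time_s: 3.82
ee_pos: [0.5911, -0.2095, 0.1265]
eef_rot: [-3.14, -0.786, -0.108]
force: [-4.2, -0.2, -6.1]
grip_width: 0.0004
grip_force: 3.2
```

>>> step_arm --plan '[[[0.03,0,-0.03,0,0,0],[0.06,0,-0.06,0,0,0],[0.06,0,-0.06,0,0,0]]]'

```text
time_s: 4.07
ee_pos: [0.5903, -0.2091, 0.1275]
eef_rot: [-3.139, -0.783, -0.108]
force: [-6.0, -0.5, -18.1]
grip_width: 0.0004
grip_force: 8.5
```

>>> step_arm --plan '[[[0.03,0,-0.03,0,0,0],[0.03,0,-0.03,0,0,0],[0.03,0,-0.03,0,0,0]]]'

```text
time_s: 4.32
ee_pos: [0.5898, -0.2089, 0.1281]
eef_rot: [-3.138, -0.782, -0.108]
force: [-8.9, -1.1, -22.1]
grip_width: 0.0005
grip_force: 10.9
```

The force rises with almost no travel, so the bar is at its stop. I'll lower straight down about 20 mm and back out.

>>> step_arm --plan '[[[-0.15,0,0.15,0,0,0],[-0.35,0,0.35,0,0,0],[-0.5,0,0.5,0,0,0],[-0.5,0,0.5,0,0,0]]]'

```text
time_s: 4.65
ee_pos: [0.5924, -0.2101, 0.1105]
eef_rot: [-3.141, -0.789, -0.107]
force: [-0.3, -0.7, -0.5]
grip_width: 0.0007
grip_force: 0.0
```

>>> step_arm --plan '[[[-0.5,0,-0.5,0,0,0],[-1,0,-1,0,0,0],[-1.6,0,-1.6,0,0,0],[-2.2,0,-2.2,0,0,0],[-2.55,0,-2.55,0,0,0],[-2.55,0,-2.55,0,0,0],[-2.55,0,-2.55,0,0,0]]]'

```text
time_s: 5.23
ee_pos: [0.4849, -0.1991, 0.1112]
eef_rot: [3.14, -0.79, -0.107]
force: [0.2, -0.2, -0.0]
grip_width: 0.0006
grip_force: 0.0
```

```bash
python3 - <<'E'
from h import *
o=ctrl.get_obs();print(o["time_s"],o["ee_pos"],o["force"])
im=ctrl.camera("wrist");a=cv2.imread("pics/w.png")
f=lambda i:cv2.resize(i[40:140,190:320],None,fx=5,fy=5)[:, :]
cv2.imwrite("pics/cmp.png",cv2.resize(np.hstack([f(a),f(im[:,:,::-1])]),(800,308)))
m=ctrl.camera_model("wrist");K=np.array(m["intrinsics"]);T=np.array(m["tool_from_camera"]);R=Ro.from_euler("xyz",o["eef_rot"]).as_matrix()
for z in(.144,.154):
    c=T[:3,:3].T@(R.T@(L(.003,0,z)-o["ee_pos"])-T[:3,3]);a=np.arctan2(np.hypot(*c[:2]),c[2]);print(z,K[:2,2]+a*c[:2]/np.hypot(*c[:2])*K[0,0])
E
```

```text
5.2333 [ 0.48485151 -0.19908303  0.11124818] [ 0.16890403 -0.22681088 -0.00535653]
0.144 [257.91861018  86.1970925 ]
0.154 [257.95749909  76.17798933]
```

View pics/cmp.png

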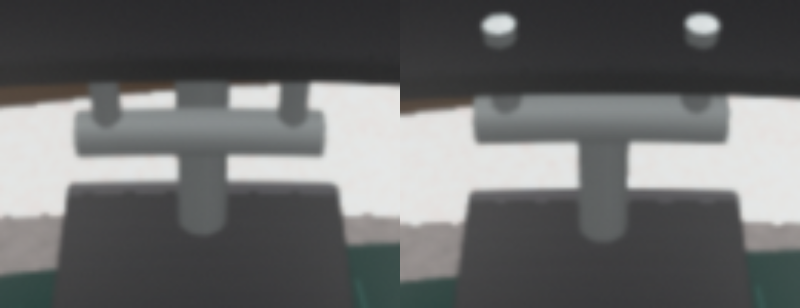

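The bar clearly rose (left before, right after, stem caps now showing above the head). I'll measure how far before trusting it.

```bash
python3 - <<'E'
from h import *
o=ctrl.get_obs();im=ctrl.camera("wrist");cv2.imwrite("pics/w3.png",im[:,:,::-1])
m=ctrl.camera_model("wrist");K=np.array(m["intrinsics"]);T=np.array(m["tool_from_camera"])
def pj(X,p,R):
    c=T[:3,:3].T@(R.T@(X-p)-T[:3,3]);h=np.hypot(*c[:2]);return K[:2,2]+np.arctan2(h,c[2])*c[:2]/h*K[0,0]
P0=(np.array([.4839,-.1993,.1083]),Ro.from_euler("xyz",[-3.142,-.788,-.108]).as_matrix())
P1=(o["ee_pos"],Ro.from_euler("xyz",o["eef_rot"]).as_matrix())
for n,g in(("before",cv2.imread("pics/w.png",0)),("after",cv2.cvtColor(im,cv2.COLOR_RGB2GRAY))):
    print(n,[int(v) for v in g[60:110,234:238].mean(1)])
for n,P in(("before",P0),("after",P1)):
  for z in(.144,.152,.154):
    c=L(.003,.02,z); v=[pj(c+Ro.from_euler("z",YAW).apply([.006*np.cos(t),0,.006*np.sin(t)]),*P)[1] for t in np.arange(0,6.28,.1)]
    print(n,z,"bar top/bottom rows",min(v).round(1),max(v).round(1))
  print("lip, plate front rows",pj(L(-.009,.02,.17),*P).round(1),pj(L(.005,.02,.012),*P).round(1),pj(L(.125,.02,.012),*P).round(1))
E
```

```text
before [43, 43, 43, 43, 44, 45, 52, 63, 68, 90, 153, 214, 224, 224, 214, 175, 143, 138, 139, 141, 140, 137, 130, 124, 118, 111, 106, 102, 98, 109, 159, 213, 225, 226, 225, 225, 225, 220, 190, 135, 99, 91, 85, 72, 67, 67, 67, 67, 67, 66]
after [52, 51, 51, 49, 48, 47, 47, 48, 48, 58, 89, 124, 136, 140, 141, 141, 139, 134, 128, 122, 115, 109, 104, 101, 98, 116, 172, 219, 227, 227, 225, 226, 226, 227, 227, 227, 227, 226, 226, 226, 215, 152, 103, 93, 90, 81, 72, 69, 69, 69]
before 0.144 bar top/bottom rows 74.8 90.5
before 0.152 bar top/bottom rows 66.6 82.7
before 0.154 bar top/bottom rows 64.5 80.6
lip, plate front rows [227.1  65.5] [239.2 172.2] [242.1  96.5]
after 0.144 bar top/bottom rows 78.5 94.2
after 0.152 bar top/bottom rows 70.4 86.4
after 0.154 bar top/bottom rows 68.3 84.4
lip, plate front rows [228.2  69.7] [239.8 174.5] [242.7  98.7]
```

The bar's lower edge is at row 85.8, which means a rise of about 8.1 mm rather than 10. The high force was probably a finger base block touching the lip. I'll try again about 7 mm shallower so the block stays clear of the lip.

```bash
python3 - <<'E'
from h import *
print(mv(L(.001,0,.111)),mv(L(.001,0,.132)))
E
```

```text
[ 2.35  0.03  2.34  0.01 -0.03 -0.01] [ 2.84  0.03  1.85  0.01 -0.03 -0.01]
```

>>> step_arm --plan '[[[0.6,0,0.6,0,0,0],[1.2,0,1.2,0,0,0],[1.8,0,1.8,0,0,0],[2.35,0,2.35,0,0,0],[2.45,0,2.25,0,0,0],[2.55,0,2.15,0,0,0],[2.65,0,2.05,0,0,0],[2.75,0,1.95,0,0,0]]]'

```text
time_s: 6.0
ee_pos: [0.5841, -0.2085, 0.1266]
eef_rot: [-3.141, -0.787, -0.107]
force: [0.0, -0.5, 0.3]
grip_width: 0.0006
grip_force: 0.0
```

>>> step_arm --plan '[[[0.05,0,-0.05,0,0,0],[0.08,0,-0.08,0,0,0],[0.08,0,-0.08,0,0,0]]]'

```text
time_s: 6.25
ee_pos: [0.5834, -0.2087, 0.13]
eef_rot: [-3.141, -0.787, -0.107]
force: [-0.4, -0.0, 0.3]
grip_width: 0.0004
grip_force: 0.0
```

>>> step_arm --plan '[[[0.03,0,-0.03,0,0,0],[0.05,0,-0.05,0,0,0],[0.05,0,-0.05,0,0,0]]]'

```text
time_s: 6.5
ee_pos: [0.583, -0.2088, 0.1319]
eef_rot: [-3.141, -0.787, -0.107]
force: [0.8, -0.2, -0.4]
grip_width: 0.0003
grip_force: 0.0
```

>>> step_arm --plan '[[[0.03,0,-0.03,0,0,0],[0.05,0,-0.05,0,0,0],[0.05,0,-0.05,0,0,0]]]'

```text
time_s: 6.75
ee_pos: [0.583, -0.2088, 0.1342]
eef_rot: [-3.141, -0.787, -0.107]
force: [-0.8, -0.4, -0.2]
grip_width: 0.0005
grip_force: 0.0
```

>>> step_arm --plan '[[[0.03,0,-0.03,0,0,0],[0.05,0,-0.05,0,0,0],[0.05,0,-0.05,0,0,0]]]'

```text
time_s: 7.0
ee_pos: [0.5824, -0.2085, 0.1352]
eef_rot: [-3.14, -0.785, -0.108]
force: [-2.1, 0.8, -6.5]
grip_width: 0.0004
grip_force: 3.1
```

>>> step_arm --plan '[[[0.03,0,-0.03,0,0,0],[0.05,0,-0.05,0,0,0],[0.05,0,-0.05,0,0,0]]]'

```text
time_s: 7.25
ee_pos: [0.5817, -0.2082, 0.1362]
eef_rot: [-3.139, -0.783, -0.108]
force: [-5.6, -0.1, -19.2]
grip_width: 0.0003
grip_force: 8.6
```

```bash
python3 - <<'E'
from h import *
o=ctrl.get_obs();print(o["force"],o["moment"],o["ee_pos"])
F=np.array(o["force"]);M=np.array(o["moment"]);print(np.cross(F,M)/F.dot(F))
E
```

```text
[ -5.55375622  -0.13032055 -19.18651239] [ 0.23977457  3.57210702 -0.18518958] [ 0.58172319 -0.20816899  0.13622683]
[ 0.17183773 -0.01410819 -0.04964458]
```

```bash
python3 - <<'E'
from h import *
im=ctrl.camera("wrist");cv2.imwrite("pics/w4full.png",im[:,:,::-1])
cv2.imwrite("pics/w4.png",cv2.resize(np.clip(im[180:330,150:350,::-1].astype(float)*1.7,0,255).astype(np.uint8),None,fx=4,fy=4))
o=ctrl.get_obs();m=ctrl.camera_model("wrist");K=np.array(m["intrinsics"]);T=np.array(m["tool_from_camera"]);R=Ro.from_euler("xyz",o["eef_rot"]).as_matrix()
print(T.round(3),K[0,0])
def tr(p):
    v=(np.array(p)-K[:2,2])/K[0,0];a=np.linalg.norm(v);return T[:3,3],T[:3,:3]@np.r_[v/a*np.sin(a),np.cos(a)]
for x in(.008,.015,.02,.025,.03,.0375):
    r=[]
    for p in((258,220),(258,275),(171,275),(343,275),(258,355)):
        c,d=tr(p);r.append((c+d*(x-c[0])/d[0])[1:].round(3))
    print(x,*r)
# lip edge in tool frame
for z in(.17,.178): print("lip tool",(R.T@(L(-.009,0,z)-o["ee_pos"])).round(4))
print("bar tool up",(R.T@(L(.003,0,.154)-o["ee_pos"])).round(4))
E
```

```text
[[ 0.    -0.958 -0.286  0.083]
 [ 1.     0.001 -0.001 -0.   ]
 [ 0.002 -0.286  0.958 -0.178]
 [ 0.     0.     0.     1.   ]] 297.3186396354542
0.008 [0. 0.] [ 0.    -0.064] [-0.04  -0.067] [ 0.039 -0.066] [ 0.    -0.113]
0.015 [ 0.    -0.016] [ 0.    -0.075] [-0.036 -0.077] [ 0.036 -0.077] [ 0.    -0.119]
0.02 [ 0.    -0.028] [ 0.    -0.083] [-0.033 -0.084] [ 0.033 -0.084] [ 0.    -0.123]
0.025 [ 0.   -0.04] [ 0.   -0.09] [-0.031 -0.092] [ 0.03  -0.092] [ 0.    -0.128]
0.03 [ 0.    -0.052] [ 0.    -0.098] [-0.028 -0.099] [ 0.028 -0.099] [ 0.    -0.132]
0.0375 [ 0.   -0.07] [ 0.    -0.109] [-0.024 -0.11 ] [ 0.024 -0.11 ] [ 0.    -0.138]
lip tool [ 0.0185  0.0017 -0.0293]
lip tool [ 0.0241  0.0016 -0.035 ]
bar tool up [ 0.0157  0.0017 -0.0095]
```

View pics/w4.png

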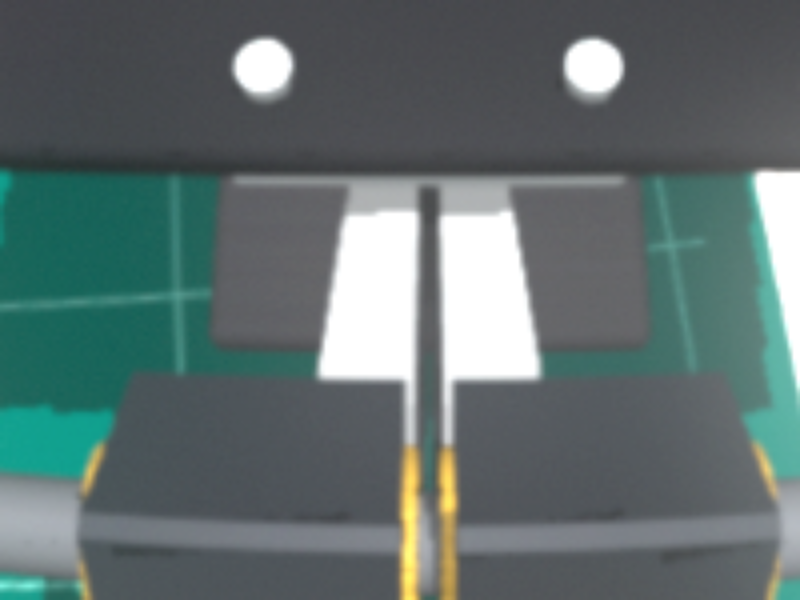

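The finger base block stays well behind the lip (64 mm or more from the tip, against 30 mm), so only the bar is in contact. x+z of the contact line ends at the same value in both tries, which suggests a solid stop. I'll push a little harder to see if it gives.

>>> step_arm --plan '[[[0.03,0,-0.03,0,0,0],[0.05,0,-0.05,0,0,0],[0.05,0,-0.05,0,0,0],[0.05,0,-0.05,0,0,0]]]'

```text
time_s: 7.63
ee_pos: [0.581, -0.2078, 0.1371]
eef_rot: [-3.138, -0.781, -0.109]
force: [-8.5, -1.9, -25.3]
grip_width: 0.0005
grip_force: 11.8
```

>>> step_arm --plan '[[[0.02,0,-0.02,0,0,0],[0.02,0,-0.02,0,0,0],[0.02,0,-0.02,0,0,0],[0.02,0,-0.02,0,0,0]]]'

```text
time_s: 7.97
ee_pos: [0.5808, -0.2077, 0.1374]
eef_rot: [-3.137, -0.78, -0.109]
force: [-7.7, -1.1, -28.6]
grip_width: 0.0001
grip_force: 12.7
```

It is solid at 28 N with no further travel. I'll back out, remeasure and confirm it stays up.

>>> step_arm --plan '[[[-0.2,0,0.2,0,0,0],[-0.5,0,0.5,0,0,0],[-0.75,0,0.75,0,0,0],[-0.75,0,0.75,0,0,0]]]'

```text
time_s: 8.3
ee_pos: [0.5837, -0.2091, 0.1097]
eef_rot: [-3.141, -0.788, -0.108]
force: [0.1, -0.1, -0.3]
grip_width: 0.0006
grip_force: 0.0
```

>>> step_arm --plan '[[[-0.5,0,-0.5,0,0,0],[-1,0,-1,0,0,0],[-1.6,0,-1.6,0,0,0],[-2.1,0,-2.1,0,0,0],[-2.38,0,-2.38,0,0,0],[-2.38,0,-2.38,0,0,0],[-2.38,0,-2.38,0,0,0]]]'

```text
time_s: 8.88
ee_pos: [0.4836, -0.1989, 0.1112]
eef_rot: [3.14, -0.79, -0.107]
force: [0.5, -0.3, 0.1]
grip_width: 0.0004
grip_force: 0.0
```

```bash
python3 - <<'E'
from h import *
im=ctrl.camera("wrist");o=ctrl.get_obs();print(o["time_s"],o["ee_pos"],o["eef_rot"],o["force"])
m=ctrl.camera_model("wrist");K=np.array(m["intrinsics"]);T=np.array(m["tool_from_camera"]);R=Ro.from_euler("xyz",o["eef_rot"]).as_matrix()
def pj(X):
    c=T[:3,:3].T@(R.T@(X-o["ee_pos"])-T[:3,3]);h=np.hypot(*c[:2]);return K[:2,2]+np.arctan2(h,c[2])*c[:2]/h*K[0,0]
g=cv2.cvtColor(im,cv2.COLOR_RGB2GRAY).astype(int);print(g[60:110,234:238].mean(1).astype(int).tolist())
for z in (.150,.152,.154): print(z,max(pj(L(.003,.02,z)+Ro.from_euler("z",YAW).apply([.006*np.cos(t),0,.006*np.sin(t)]))[1] for t in np.arange(0,6.28,.05)).round(2))
print("plate rear",pj(L(.125,.02,.012))[1])
cv2.imwrite("pics/w5.png",im[:,:,::-1])
print(mv(L(-.10,0,.108)))
E
```

```text
8.9333 [ 0.48382284 -0.19877309  0.11090257] [ 3.14059239 -0.78909768 -0.10643515] [ 0.64595539 -0.72636437  0.40972554]
[51, 50, 48, 47, 46, 46, 47, 48, 55, 84, 119, 135, 139, 141, 141, 139, 134, 128, 121, 115, 109, 104, 100, 98, 117, 177, 219, 227, 227, 226, 226, 226, 226, 227, 227, 227, 227, 225, 226, 219, 180, 124, 97, 92, 85, 73, 69, 69, 68, 68]
0.15 87.16
0.152 85.19
0.154 83.19
plate rear 97.96274374360036
[-0.07  0.03  0.06  0.02 -0.04 -0.01]
```

The image still says about 8 mm, while the force says a stop. I'll check from an independent low view that looks nearly level at the gap between bar and head.

```bash
python3 - <<'E'
from h import *
print(mv(L(-.15,0,.078),Ro.from_euler("xyz",[np.pi,-np.radians(60),YAW])))
E
```

```text
[-1.96  0.03 -0.41  0.02  2.46 -0.01]
```

>>> step_arm --plan '[[[-0.7,0,-0.15,0,0.8,0],[-1.4,0,-0.3,0,1.6,0],[-1.96,0,-0.4,0,2.5,0],[-1.96,0,-0.4,0,2.5,0],[-1.96,0,-0.4,0,2.5,0],[-1.96,0,-0.4,0,2.5,0]]]'

```text
time_s: 9.43
ee_pos: [0.4322, -0.193, 0.0752]
eef_rot: [3.141, -1.05, -0.108]
force: [-0.1, -0.2, 0.7]
grip_width: 0.0005
grip_force: 0.0
```

```bash
python3 - <<'E'
from h import *
o=ctrl.get_obs();im=ctrl.camera("wrist");print(o["time_s"],o["ee_pos"],o["eef_rot"],o["force"])
m=ctrl.camera_model("wrist");K=np.array(m["intrinsics"]);T=np.array(m["tool_from_camera"]);R=Ro.from_euler("xyz",o["eef_rot"]).as_matrix()
def pj(X):
    c=T[:3,:3].T@(R.T@(X-o["ee_pos"])-T[:3,3]);h=np.hypot(*c[:2]);return (K[:2,2]+np.arctan2(h,c[2])*c[:2]/h*K[0,0]).round(1)
for z in (.144,.152,.154): 
    v=[pj(L(.003,.015,z)+Ro.from_euler("z",YAW).apply([.006*np.cos(t),0,.006*np.sin(t)])) for t in np.arange(0,6.28,.05)];v=np.array(v)[:,1];print(z,v.min(),v.max())
print("lip bottom/top",pj(L(-.009,.015,.17)),pj(L(-.009,.015,.178)),"rear top",pj(L(.121,.015,.178)),"plate",pj(L(.005,.015,.012)))
c=int(pj(L(.003,.015,.15))[0]);g=cv2.cvtColor(im,cv2.COLOR_RGB2GRAY)
print(c,g[0:80,c-1:c+2].mean(1).astype(int).tolist())
cv2.imwrite("pics/w6full.png",im[:,:,::-1])
cv2.imwrite("pics/w6.png",cv2.resize(np.clip(im[0:110,170:340,::-1].astype(float)*1.5,0,255).astype(np.uint8),None,fx=4.5,fy=4.5))
E
```

```text
9.4333 [ 0.43220134 -0.19298376  0.07520918] [ 3.14116493 -1.05042994 -0.10835833] [-0.13175631 -0.18530946  0.67414935]
0.144 38.8 51.4
0.152 30.8 43.4
0.154 28.7 41.4
lip bottom/top [240.5  21.8] [240.2  13.1] rear top [245.2  -8.8] plate [245.1 152.5]
241 [40, 40, 40, 41, 40, 41, 41, 41, 41, 41, 41, 41, 42, 42, 41, 38, 35, 32, 31, 31, 31, 33, 61, 106, 128, 132, 132, 132, 132, 132, 133, 134, 137, 135, 129, 122, 114, 107, 102, 97, 93, 87, 78, 63, 54, 58, 65, 69, 70, 71, 71, 73, 89, 123, 138, 113, 83, 74, 74, 74, 74, 74, 75, 75, 74, 75, 74, 72, 68, 62, 58, 61, 67, 72, 75, 75, 76, 76, 76, 76]
```

View pics/w6.png

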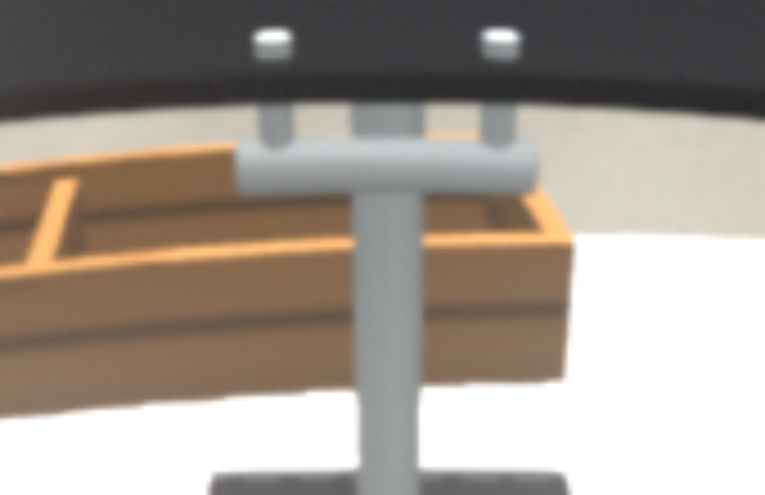

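The low view shows the bar with a visible gap below the lip (bar rows about 31–43, lip edge 22), so z ≈ 0.1525 and the rise is about 8.4 mm. That is not safely full. I'll push again at 50° tilt, where the contact is more vertical and the lip has more clearance.

```bash
cat >> h.py <<'E'
R5=Ro.from_euler("xyz",[np.pi,-np.radians(50),YAW])
E
python3 - <<'E'
from h import *
print(mv(L(-.08,0,.110),R5))
f=lambda a,b:np.r_[R5.inv().apply(L(*b)-L(*a))/.03].round(3)
print(f((-.08,0,.110),(.005,0,.110)),"per mm up",f((0,0,0),(0,0,.001)),"per mm x",f((0,0,0),(.001,0,0)))
E
```

```text
[ 2.2   0.03  1.49  0.02 -1.68 -0.03]
[ 1.821 -0.     2.17 ] per mm up [ 0.026  0.    -0.021] per mm x [ 0.021 -0.     0.026]
```

>>> step_arm --plan '[[[0.7,0,0.5,0,-0.6,0],[1.4,0,1,0,-1.2,0],[2.2,0,1.49,0,-1.68,0],[2.2,0,1.49,0,-1.68,0],[2.2,0,1.49,0,-1.68,0]]]'

```text
time_s: 9.9
ee_pos: [0.5079, -0.2012, 0.1148]
eef_rot: [3.137, -0.877, -0.102]
force: [0.2, 0.2, 0.0]
grip_width: 0.0003
grip_force: 0.0
```

>>> step_arm --plan '[[[0.6,0,0.7,0,0,0],[1.2,0,1.4,0,0,0],[1.6,0,1.9,0,0,0],[1.82,0,2.17,0,0,0],[1.95,0,2.07,0,0,0],[2.08,0,1.96,0,0,0],[2.21,0,1.86,0,0,0],[2.3,0,1.79,0,0,0]]]'

```text
time_s: 10.57
ee_pos: [0.5892, -0.2093, 0.1293]
eef_rot: [-3.14, -0.872, -0.107]
force: [0.4, 0.3, 0.6]
grip_width: 0.0006
grip_force: 0.0
```

>>> step_arm --plan '[[[0.04,0,-0.03,0,0,0],[0.08,0,-0.06,0,0,0],[0.08,0,-0.06,0,0,0]]]'

```text
time_s: 10.82
ee_pos: [0.5886, -0.2091, 0.1311]
eef_rot: [-3.14, -0.87, -0.108]
force: [-2.7, 0.3, -6.3]
grip_width: 0.0003
grip_force: 3.2
```

>>> step_arm --plan '[[[0.03,0,-0.02,0,0,0],[0.06,0,-0.05,0,0,0],[0.06,0,-0.05,0,0,0]]]'

```text
time_s: 11.07
ee_pos: [0.5878, -0.2089, 0.1321]
eef_rot: [-3.139, -0.868, -0.109]
force: [-4.8, -0.5, -22.2]
grip_width: 0.0002
grip_force: 10.0
```

>>> step_arm --plan '[[[0.03,0,-0.02,0,0,0],[0.05,0,-0.04,0,0,0],[0.05,0,-0.04,0,0,0],[0.05,0,-0.04,0,0,0]]]'

```text
time_s: 11.4
ee_pos: [0.5872, -0.2087, 0.1328]
eef_rot: [-3.138, -0.866, -0.109]
force: [-5.0, -1.7, -29.1]
grip_width: 0.0006
grip_force: 13.1
```

At both tilts and both depths the bar stops at the same height, about 0.152, with 29 N against 3 N of friction and nothing else touching. I take this as its real stop. The remaining difference is within the 2 mm calibration error. I'll lower the fingers and back out.

>>> step_arm --plan '[[[-0.2,0,0.16,0,0,0],[-0.45,0,0.37,0,0,0],[-0.65,0,0.53,0,0,0],[-0.65,0,0.53,0,0,0]]]'

```text
time_s: 11.73
ee_pos: [0.5899, -0.2097, 0.1123]
eef_rot: [-3.141, -0.875, -0.108]
force: [0.7, 0.9, -0.3]
grip_width: 0.0006
grip_force: 0.0
```

>>> step_arm --plan '[[[-0.5,0,-0.6,0,0,0],[-1,0,-1.2,0,0,0],[-1.6,0,-1.9,0,0,0],[-2.1,0,-2.5,0,0,0],[-2.1,0,-2.5,0,0,0],[-2.1,0,-2.5,0,0,0]]]'

```text
time_s: 12.23
ee_pos: [0.4923, -0.1999, 0.1136]
eef_rot: [3.14, -0.876, -0.107]
force: [0.9, -0.1, 0.3]
grip_width: 0.0004
grip_force: 0.0
```

```bash
python3 - <<'E'
from h import *
from scipy.optimize import least_squares
im=ctrl.camera("wrist");o=ctrl.get_obs();print(o["time_s"],o["ee_pos"],o["force"])
m=ctrl.camera_model("wrist");K=np.array(m["intrinsics"]);T=np.array(m["tool_from_camera"]);R=Ro.from_euler("xyz",o["eef_rot"]).as_matrix()
def pj(X):
    c=T[:3,:3].T@(R.T@(X-o["ee_pos"])-T[:3,3]);h=np.hypot(*c[:2]);return (K[:2,2]+np.arctan2(h,c[2])*c[:2]/h*K[0,0])
for z in(.144,.152,.154):
    v=np.array([pj(L(.003,.017,z)+Ro.from_euler("z",YAW).apply([.006*np.cos(t),0,.006*np.sin(t)])) for t in np.arange(0,6.28,.05)])[:,1];print(z,v.min().round(1),v.max().round(1))
print("lip",pj(L(-.009,.017,.17)).round(1))
c=int(pj(L(.003,.017,.152))[0]);g=cv2.cvtColor(im,cv2.COLOR_RGB2GRAY);print(c,g[30:100,c-1:c+2].mean(1).astype(int).tolist())
E
```

```text
12.2833 [ 0.49280484 -0.19984878  0.11339304] [ 0.28892214  0.41504116 -0.00227945]
0.144 93.3 108.8
0.152 85.1 100.9
0.154 83.0 98.8
lip [233.2  83.3]
235 [43, 43, 41, 42, 42, 42, 42, 43, 43, 43, 42, 43, 43, 43, 42, 42, 42, 43, 43, 43, 43, 43, 44, 44, 45, 45, 45, 45, 45, 46, 46, 47, 47, 47, 47, 48, 48, 49, 49, 49, 51, 51, 51, 52, 51, 50, 50, 48, 46, 47, 47, 47, 48, 54, 78, 113, 132, 138, 140, 141, 139, 135, 130, 124, 117, 112, 107, 103, 101, 112]
```

The bar stays up. Measured against the lip edge in this view (lip at about row 84.5, bar bottom about row 100), it sits near 0.154, which is fully up. I'm handing in.

```bash
python3 -c "
from station import ctrl
print(ctrl.hand_in())"
```

```text
the job is handed in; nothing more can be done
None
```

I pushed the rectangular-headed lamp's bar up to a solid stop and it stayed up after the arm backed out, but camera estimates of its rise ran from about 8 to 10 mm, so the full 10 mm is likely, not certain; the round lamp was never touched, and I handed in at about 12.3 s.

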